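Dial a stored weld job back in

ROBOT

A 6-joint arm with a two-finger parallel gripper is mounted at the origin on the work surface. World frame = base frame: x ahead of the robot, y to its left, z up, the work surface at z = 0. Lengths are in m, angles in rad, forces in N, time in s.
With the tool pointing down it reaches from about 0.35 to 0.975 m from the base axis. Payload 4.9 kg.
Tool frame: the origin (TCP) lies on the mounting face of the last link; the fingertips stand 173 mm ahead of it and the grasp point (between the pads) lies 155 mm ahead of it (tcp_to_grasp is the distance from the TCP to the grasp point, in m); z points along the fingers, y is the line along which they close (so a half turn about z gives the same grasp; the last joint's range is limited). The gripper opens to 85 mm and grips with 20 to 120 N. Pads are 22 mm wide; open, the fingers measure 114 mm over their backs; the gripper's body (76 mm by 85 mm) begins 54 mm behind the grasp point. The pads swing forward as they close: fully open they stand 13 mm farther back than shut.
Start: joints at [0.986, 0.053, 1.613, -0, 1.476, -0.119], TCP at [0.281, 0.558, 0.405] pointing down, gripper open.
Joint ranges: [-3.01, 3.01], [-1.01, 2.22], [0.06, 2.58], [-1.02, 4.17], [0.09, 2.62], [-3.14, 3.14]. Speed limits (rad/s): [2.57, 2.57, 3.14, 3.14, 3.14, 3.14].

INTERFACE

Orientations are given as a rotation vector (axis times angle).
In Python, from station import get_obs, get_image, calibration, finish_job, tcp_to_grasp gives the robot as it stands. The module is installed in compiled form; this text tells all that it offers.
- The arm moves only by the tool arm_command, never from a script. Its argument "plan" is a list that holds one entry, the list of rows, each a list of 6 numbers: the shift along the tool's x, y, z in cm, then the turn, a rotation vector about the tool's x, y, z in rad. A call has 1 to 12 rows; each row is the pose to reach, as a shift and turn from the pose commanded when the call began, along the tool's axes at that moment; what a row does not reach only later rows make up. A row lasts 1/12 s, in which the tool goes at most 41.7 mm and 7.16 degrees, less where a joint would pass 70% of its speed; a pose out of reach is approached as far as the arm can. A call with a gripper value outside its range is refused whole. "gripper" is the closure, from -1 (fully open) to 1 (shut), set as the call begins (left out, the last holds). The fingers move at their own pace and stop on an object; "force" is the grip in N (left out, the last holds). Time passes only in rows, so rows that repeat a pose let the fingers close. It gives the time, the measured TCP pose, the force, the opening and the grip force at its end, in the units of the state.
- get_obs(): the state, without advancing time (a new reading comes with each control period).
- get_image(name): name is "side" or "top"; returns (picture, depth): 420x560x3 uint8, blue, green, red; 420x560 float32, m along the optical axis (not along the pixel's ray), 0 where there is no reading.
- calibration(name): a dict with "fx", "fy", "cx", "cy" (pixels), "pose" (4x4, takes a point from camera to world coordinates). Camera axes: x right, y up, looking along -z (the intrinsics and any distortion apply to the point x, -y, -z); pixel columns grow to the right and rows downward; lengths in m; the calibration is good to about 2 mm. A picture is of the moment at which its call begins. calibration takes no time and is no camera call.
- finish_job(): hands the job in; it is judged then, once.
The state is a dict: "t": time; "q": joint angles; "dq": joint speeds; "effort": joint torques, N m; "tool_pos": TCP position; "tool_rot": TCP orientation; "contact_force": force on the tool from outside, world axes, zero at the start; "wrist_torque": the same for the moment, N m; "opening": finger opening in m; "grip_force": force on a finger pad.
Only numpy, scipy, OpenCV 4.12 (cv2) and the standard library are available. Lean on these libraries where they do the work, as an engineer would, in place of code of your own. Each camera call takes 0.05 s, during which the arm holds its last target. There are 200 camera calls.

TASK

The welder has recalled a stored job and its green lamps show the settings to match: on the blue trim box, flip the clear cover back until it leans open by itself, turn the knob until its white pointer aims at the green lamp in the ring, and shut the cover again; on the fader remote, slide the red fader along its track until its white line is level with the green lamp beside it. Do the two boxes in either order, leave the black faders alone and do not knock over or shift anything lying about.

Things in the scene. Friction and masses are not known exactly. Their poses are not given: they have to be found in the camera images.
- trim_box: blue steel control box, fixed, 190 mm deep (x) x 210 mm wide (y), flat cream top plate 75 mm above the table; origin centre of its underside, x points away from its front (the front looks to the robot, turned by up to 0.4 rad), y to the left, z up. Steel roll bars run along its left and right edges (y = +-98.5 mm), 31 mm above the top plate. A small 6 mm high rocker switch sits at x 58, y -60 mm
- cover (a joint): clear flip cover over the knob: 0 = shut on the top plate, grows as it is lifted, 1.85 rad = leaning back on its stop (it stays there by its own weight; left anywhere below about 1.1 rad it sinks shut by itself, damped; past that it falls back on its stop). 100 mm long, 100 mm wide, 44 mm high, 0.1 kg, hinged along its far lower edge, so its front edge rises and swings away from the robot
- cover_hinge (a point): middle of the cover's hinge line, which is parallel to the trim box's y; in the box frame at x 70, y 30, z 79 mm
- cover_tab (a point): where to grip the orange pull tab that sticks out of the middle of the cover's front wall: an upright fin 10 mm thick along the hinge line, 18 mm high, sticking out 41 mm; this point is 27 mm out from the front wall, half-way up. Shut: 127 mm in front of the hinge line and 26 mm above it (30 mm above the top plate); it turns with the cover about the hinge line, and can turn between two fingers that pinch it along the hinge line
- knob_grip (a point): black bar knob under the cover: bar 38 mm long, 12 mm thick, on a skirt 40 mm across and 8 mm high; bar top 34 mm above the top plate. This point lies on its vertical axis (box frame x 15, y 30 mm), 26 mm above the top plate; its own x axis runs along the bar towards the end with the white pointer line
- knob (a joint): angle of the knob's pointer, rad: 0 points 135 deg counter-clockwise (from above) from the trim box's x (front left), grows clockwise seen from above, range 0 to 4.71; stays where it is left (0.04 N m friction)
- knob_lamp (a joint): angle of the lit green lamp in the dark lamp ring round the knob, measured as for the knob: the pointer aims at the lamp when the two values agree. The lamp shows the stored value and cannot be touched
- knob_lamp_dot (a point): centre of that green lamp, 8 mm across, 30 mm from the knob's axis, on the top plate
- remote: black fader remote with orange corners, fixed, 185 mm deep (x) x 235 mm wide (y), top plate 50 mm above the table; origin centre of its underside, x away from the robot, y to the left (turned by up to 0.4 rad), z up. Three faders run side by side along its y, tracks at x = -52, 0 and +52 mm
- fader_red (a joint): red fader (middle track): position along its track, m, 0 = right-hand end (y -60 mm), 0.12 = left-hand end (y +60 mm); stays where it is left (about 1.2 N friction)
- fader_red_top (a point): centre of the top of the red fader cap: 16 mm along the track, 24 mm across it, bottom 2 mm and top 25 mm above the top plate, white line across the top
- fader_lamp (a joint): position of the one lit green lamp in the strip beside the red fader's track, m, on the same scale: the fader's white line is level with the lamp when the two values agree. Cannot be touched
- fader_lamp_dot (a point): centre of that green lamp, 6 mm along the track and 9 mm across, 20.5 mm beyond the red track's middle, on the top plate
- fader_near_top (a point): top of the black fader on the track nearer the robot (same cap size)
- fader_far_top (a point): top of the black fader on the track farther from the robot (same cap size)
- cup_pink: pink ceramic gas cup of a TIG torch, 24 mm across and 40 mm high, standing loose on the trim box's top plate beside the cover; origin centre of its foot
- cup_white: white ceramic gas cup, 24 mm across and 40 mm high, standing loose on the fader remote's top plate; origin centre of its foot
- wire_brush: wooden wire brush, 280 mm long, 26 mm wide, 30 mm high, lying on its back between the two boxes; origin at its middle on the table, x along it
- chip_hammer: chipping hammer with a black grip, 270 mm long, head 140 mm across, 27 mm high, lying behind the boxes; origin at its middle on the table, x along the handle towards the head
- spray_can: upright spray can, 65 mm across, 190 mm high, beside the boxes; origin centre of its foot
- magnet: flat red and steel triangular welding magnet, 55 mm from centre to corner, 20 mm high, beside the boxes; origin centre of its underside
- paste_jar: jar, 72 mm across, 75 mm high, beside the boxes; origin centre of its foot
- weldment: open steel box being welded, 130 x 130 mm and 104 mm high, 2.4 kg, behind the boxes; origin centre of its underside

How it is judged:
On the way, in this order (a step that is already met when the one before it is completed fails the run):
1. The cover leans open by itself (value of joint cover above 1.6 rad), for 0.2 s.
2. The knob's pointer aims at the green lamp, the cover still open (y of knob_lamp_dot in the frame of knob_grip between -0.004 and 0.004 m and x of knob_lamp_dot in the frame of knob_grip above 0.01 m and value of joint cover above 1.4 rad), for 0.2 s.
At the end, for the whole second after the job is handed in: The knob's pointer aims at its green lamp (lamp within 4 mm sideways of the pointer's line, about 7.5 deg), the cover is shut again (within 0.06 rad), the red fader's line is within 4 mm of its green lamp along the track, and all three are at rest (y of knob_lamp_dot in the frame of knob_grip between -0.004 and 0.004 m and x of knob_lamp_dot in the frame of knob_grip above 0.01 m and value of joint cover below 0.06 rad and y of fader_red_top in the frame of fader_lamp_dot between -0.004 and 0.004 m and velocity of joint knob between -0.02 and 0.02 rad/s and velocity of joint cover between -0.02 and 0.02 rad/s and velocity of joint fader_red between -0.02 and 0.02 m/s); the robot touches nothing.
It fails at once if A black fader is moved by more than 4 mm (distance of any of fader_near_top, fader_far_top from where it was at the start of the episode above 0.004 m).
It fails at once if A gas cup is moved by more than 20 mm or knocked over (distance of any of cup_pink, cup_white from where it was at the start of the episode above 0.02 m or angle between any of cup_pink, cup_white's own z axis and vertical above 0.4 rad).
It fails at once if The wire brush, chipping hammer or magnet is moved by more than 20 mm (distance of any of wire_brush, chip_hammer, magnet from where it was at the start of the episode above 0.02 m).
It fails at once if The spray can or jar is moved by more than 20 mm or knocked over (distance of any of spray_can, paste_jar from where it was at the start of the episode above 0.02 m or angle between any of spray_can, paste_jar's own z axis and vertical above 0.4 rad).
It fails at once if The steel box being welded is moved by more than 20 mm or knocked over (distance of weldment from where it was at the start of the episode above 0.02 m or angle between weldment's own z axis and vertical above 0.4 rad).
It also fails if it takes over 72 s, if anything falls off the work surface, if the arm or the gripper's body presses on something with over 40 N, if the wrist force passes 120 N, or if a joint passes its speed limit or range.

## Working session

There is one attempt and no reset: what is moved stays moved. The work goes in short steps, Python scripts to look and compute and a tool call to move; the robot and the scene stay as the last step left them, time stands still between calls to the robot, and variables do not carry over. Pictures are saved under pics/ and viewed, at most 10 in all, crops included, and the job is handed in when it is done.

Besides the shell and the picture viewer there is one more tool, called after "Request:" by a JSON object that holds its "name" and its "arguments". arm_command: Moves the arm, as the interface text tells. Its arguments: {"type":"object","properties":{"plan":{"type":"array"},"gripper":{"type":"number"},"force":{"type":"number"}},"required":["plan"]}

```bash
mkdir -p pics; cat > h.py <<'E'
import numpy as np,cv2
from station import *
from scipy.spatial.transform import Rotation as R
def w(name,u,v,d):
    c=calibration(name); p=np.array([(u-c['cx'])/c['fx']*d,-(v-c['cy'])/c['fy']*d,-d,1]); return (c['pose']@p)[:3]
def onz(name,u,v,z):
    a=w(name,u,v,0.0);b=w(name,u,v,1.0); return a+(b-a)*(z-a[2])/(b[2]-a[2])
def proj(name,p):
    c=calibration(name);q=np.linalg.inv(c['pose'])@np.r_[p,1]; return c['cx']+c['fx']*q[0]/-q[2], c['cy']-c['fy']*q[1]/-q[2]
E
python3 - <<'E'
from h import *
for n in('top','side'):
    im,d=get_image(n); np.savez(f'{n}0.npz',im=im,d=d); cv2.imwrite(f'pics/{n}0.png',cv2.resize(im,(800,600)))
    c=calibration(n);print(n,{k:c[k] for k in c if k!='pose'},c['pose'].round(3).tolist())
o=get_obs();print(o['t'],o['tool_pos'],o['tool_rot'],o['opening'],tcp_to_grasp)
E
```

```text
top {'fx': 416.8835565848453, 'fy': 416.8835565848453, 'cx': 275.43330532641994, 'cy': 216.96840456721824} [[-0.002, 0.982, -0.189, 0.413], [-1.0, -0.001, 0.004, -0.02], [0.004, 0.189, 0.982, 1.135], [0.0, 0.0, 0.0, 1.0]]
side {'fx': 419.1481238321687, 'fy': 419.1481238321687, 'cx': 273.7962244903951, 'cy': 206.33021124315215} [[0.821, 0.333, -0.464, 0.069], [-0.571, 0.508, -0.645, -0.745], [0.021, 0.795, 0.607, 0.801], [0.0, 0.0, 0.0, 1.0]]
0.1 [0.2805611  0.55821906 0.40359102] [-7.24868283e-01 -3.05618862e+00  2.67854810e-03] 0.08514541045465865 0.1547
```

View pics/top0.png

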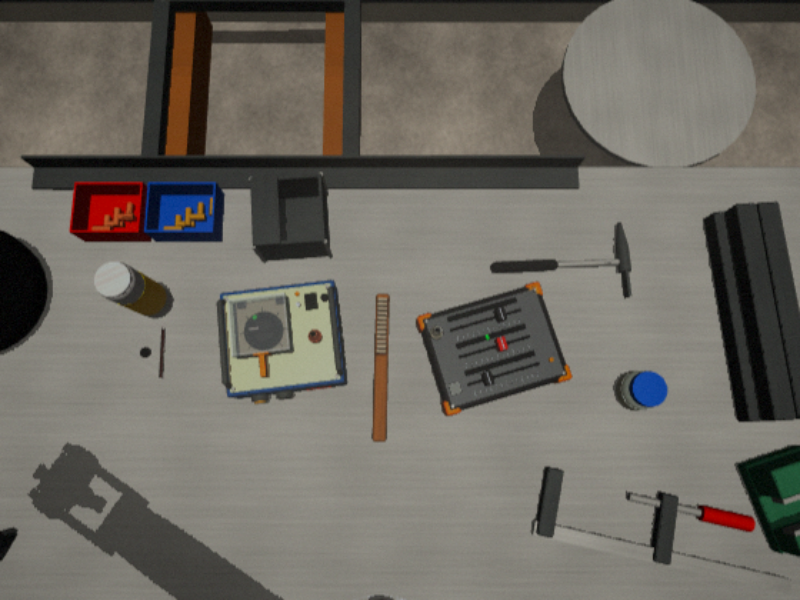

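View pics/side0.png

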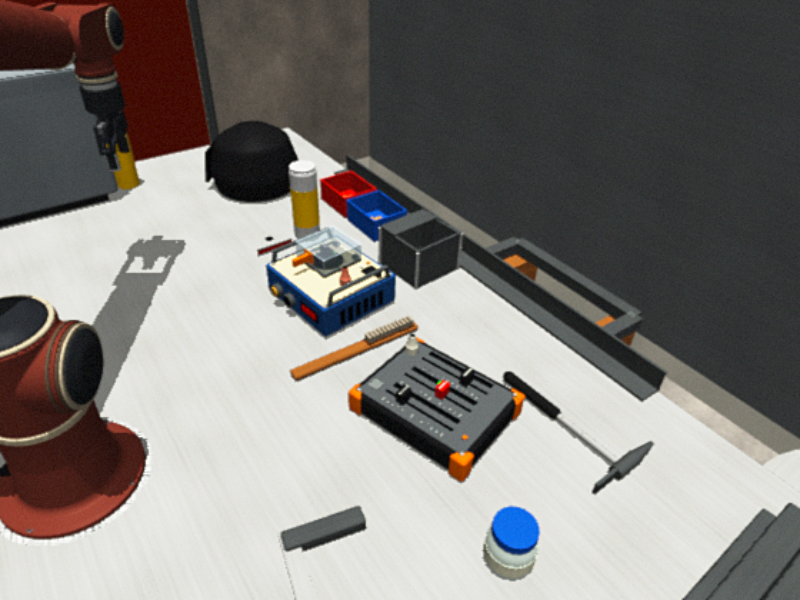

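The top view (800x600) shows the trim box around (282,338), its tab at (264,365), the pink cup at (316,337), the red fader at (502,344) and the green fader lamp at (487,337). The white cup is near (437,330). I'll enlarge both boxes.

```bash
python3 - <<'E'
from h import *
im=np.load('top0.npz')['im']
a=cv2.resize(im[190:290,148:248],(600,600),interpolation=cv2.INTER_CUBIC)
b=cv2.resize(im[190:300,285:405],(654,600),interpolation=cv2.INTER_CUBIC)
cv2.imwrite('pics/a.png',a);cv2.imwrite('pics/b.png',b)
E
```

```text
(no output)
```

View pics/a.png

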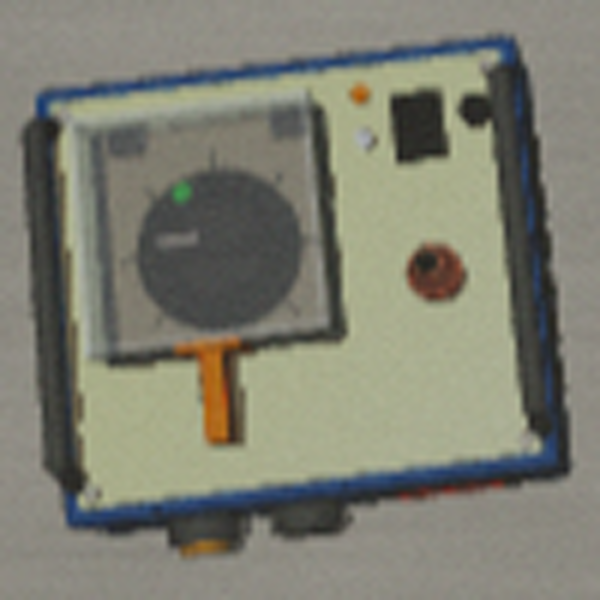

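View pics/b.png

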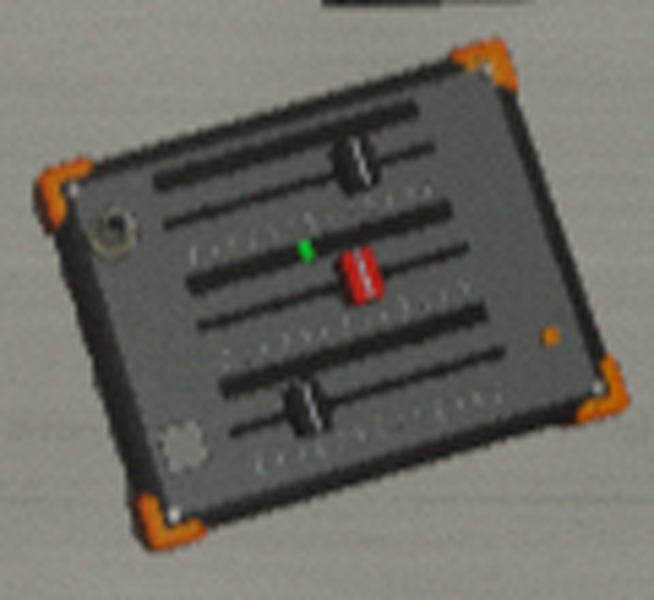

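The trim crop shows the lamp at (182,193) and the pointer line at (157–197,239), aiming left. The tab runs from (207,350) to (222,440), and the box corners are at (38,92), (515,40), (568,470) and (70,520). The remote crop shows the lamp at (307,250) and the red line at (363,275). The red track runs from (198,327) to (468,247), and the white cup is at (115,232).

```bash
cat >> h.py <<'E'
def ca(u,v): return (u+.5)/6-.5+148,(v+.5)/6-.5+190
def cb(u,v): return (u+.5)/5.4545-.5+285,(v+.5)/5.4545-.5+190
def fit(P,Q): # P box-frame 2D -> Q world 2D
    P=np.array(P,float);Q=np.array(Q);p=P-P.mean(0);q=Q-Q.mean(0)
    th=np.arctan2((p[:,0]*q[:,1]-p[:,1]*q[:,0]).sum(),(p*q).sum())
    r=np.array([[np.cos(th),-np.sin(th)],[np.sin(th),np.cos(th)]]);t=Q.mean(0)-r@P.mean(0)
    return th,r,t,np.abs(P@r.T+t-Q).max(1)
E
python3 - <<'E'
from h import *
T=lambda u,v,z=.075:onz('top',*ca(u,v),z)
F=lambda u,v,z=.05:onz('top',*cb(u,v),z)
C=[T(*p)[:2] for p in[(38,92),(515,40),(568,470),(70,520)]]
th,r,t,e=fit([(.095,.105),(.095,-.105),(-.095,-.105),(-.095,.105)],C)
print('trim',th,t,e)
b=lambda p:r.T@(p[:2]-t)
print('knob expected',r@[.015,.03]+t,'lamp box',b(T(182,193)),'cup',b(T(437,270,.115)),'tab outer top',b(T(222,440,.114)),'tabroot',b(T(211,350,.114)))
for p in[(157,239),(197,239)]: print('pointer',b(T(*p,.109)))
tr=[F(198,327)[:2],F(468,247)[:2]];print('track',tr,np.linalg.norm(tr[0]-tr[1]))
d=np.load('top0.npz')['d']
k=np.array([F(*p)[:2] for p in[(55,185),(495,55),(612,400),(158,530)]])
th2,r2,t2,e2=fit([(.0925,.1175),(.0925,-.1175),(-.0925,-.1175),(-.0925,.1175)],k)
print('remote',th2,t2,e2)
b2=lambda p:r2.T@(p[:2]-t2)
print('lamp',b2(F(307,250)),'cap',b2(F(363,275,.075)),F(363,275,.075),'cup',b2(F(115,232,.09)),[b2(np.r_[x,0]) for x in tr])
print('black',b2(F(357,163,.075)),b2(F(309,408,.075)))
def dd(f,u,v): x,y=f(u,v); return w('top',x,y,d[int(round(y)),int(round(x))])
print('depth chk plate',dd(ca,400,350),'tab',dd(ca,218,400),'cap',dd(cb,363,275),'rem',dd(cb,440,340))
E
```

```text
trim 0.11656547030091542 [0.56839177 0.17624743] [0.00107614 0.0024522  0.00118821 0.0036795 ]
knob expected [0.57980093 0.20778838] lamp box [0.04221005 0.04650163] cup [-0.01052833 -0.06370883] tab outer top [-0.06967705  0.02970366] tabroot [-0.03247262  0.03134376]
pointer [0.0170208  0.05107351]
pointer [0.01507594 0.03460443]
track [array([ 0.53531142, -0.14315717]), array([ 0.57387975, -0.27433912])] 0.13673412402308444
remote 0.2792725905307805 [ 0.55324981 -0.20727538] [0.00653629 0.0055908  0.00601142 0.00747129]
lamp [0.02145483 0.00498503] cap [ 0.00044692 -0.01177226] [ 0.55692452 -0.21846834  0.075     ] cup [0.05035644 0.09612933] [array([0.00043121, 0.06657886]), array([ 0.00134411, -0.07015221])]
black [ 0.05218853 -0.02565465] [-0.05187199  0.0317038 ]
depth chk plate [0.53716582 0.13206603 0.07334392] tab [0.5119832  0.19986317 0.11426757] cap [ 0.55695314 -0.2185078   0.07478946] rem [ 0.52889839 -0.25884055  0.05030871]
```

```bash
cat >> h.py <<'E'
th=.1166; rb=np.array([[np.cos(th),-np.sin(th)],[np.sin(th),np.cos(th)]]); tb=np.array([.5684,.1762])
th2=.2793; rr=np.array([[np.cos(th2),-np.sin(th2)],[np.sin(th2),np.cos(th2)]]); tr=np.array([.5532,-.2073])
def box(x,y,z): return np.r_[rb@[x,y]+tb,z]
def rem(x,y,z): return np.r_[rr@[x,y]+tr,z]
def down(a): # tool y axis at world yaw a, z down
    y=np.array([np.cos(a),np.sin(a),0]);z=np.array([0,0,-1.]);return np.c_[np.cross(y,z),y,z]
def state():
    o=get_obs();M=R.from_rotvec(o['tool_rot']).as_matrix();p=np.array(o['tool_pos'])
    return o,M,p,p+M[:,2]*tcp_to_grasp
def go(g,M1):
    o,M,p,_=state(); t=g-M1[:,2]*tcp_to_grasp
    print('shift',(M.T@(t-p)*100).round(2),'rot',R.from_matrix(M.T@M1).as_rotvec().round(3))
E
python3 - <<'E'
from h import *
o,M,p,g=state();print(M.round(3),g,o['q'])
for a in(th+np.pi/2,th-np.pi/2): go(box(-.057,.03,.17),down(a))
E
```

```text
[[-0.893  0.449 -0.001]
 [ 0.449  0.893 -0.002]
 [ 0.    -0.002 -1.   ]] [0.28040739 0.55798435 0.24889128] [ 9.86025221e-01  5.32834326e-02  1.61415539e+00 -9.01932413e-06
  1.47596742e+00 -1.19015606e-01]
shift [-36.47 -21.82   7.92] rot [-0.002 -0.001 -0.582]
shift [-36.47 -21.82   7.92] rot [-1.000e-03  2.000e-03  2.559e+00]
```

Request:
{"name": "arm_command", "arguments": {"plan": [[[-36.5,-21.8,3,0,0,-0.582],[-36.5,-21.8,3,0,0,-0.582],[-36.5,-21.8,3,0,0,-0.582],[-36.5,-21.8,3,0,0,-0.582],[-36.5,-21.8,3,0,0,-0.582],[-36.5,-21.8,3,0,0,-0.582],[-36.5,-21.8,3,0,0,-0.582],[-36.5,-21.8,3,0,0,-0.582],[-36.5,-21.8,3,0,0,-0.582],[-36.5,-21.8,3,0,0,-0.582],[-36.5,-21.8,3,0,0,-0.582],[-36.5,-21.8,7.9,0,0,-0.582]]], "gripper": 0}}

```text
t: 1.1
tool_pos: [0.5134, 0.197, 0.3413]
tool_rot: [-0.173, 3.12, 0.003]
contact_force: [1.3, 0.7, 0.7]
opening: 0.0426
grip_force: 0.0
```

```bash
python3 - <<'E'
from h import *
o,M,p,g=state();print(o['t'],g,o['opening'])
go(box(-.057,.03,.105),down(th+np.pi/2))
for n in('top','side'):
    im,d=get_image(n); u,v=proj(n,box(-.057,.03,.105)); x,y=int(u)-45,int(v)-45
    cv2.imwrite(f'pics/{n}1.png',cv2.resize(im[y:y+90,x:x+90],(400,400),interpolation=cv2.INTER_CUBIC))
a=np.hstack([cv2.imread(f'pics/{n}1.png') for n in('top','side')]);cv2.imwrite('pics/c.png',a)
E
```

```text
1.1 [0.51599234 0.19743921 0.18658621] 0.04262901330899729
shift [0.62 0.28 8.15] rot [ 0.001  0.017 -0.006]
```

View pics/c.png

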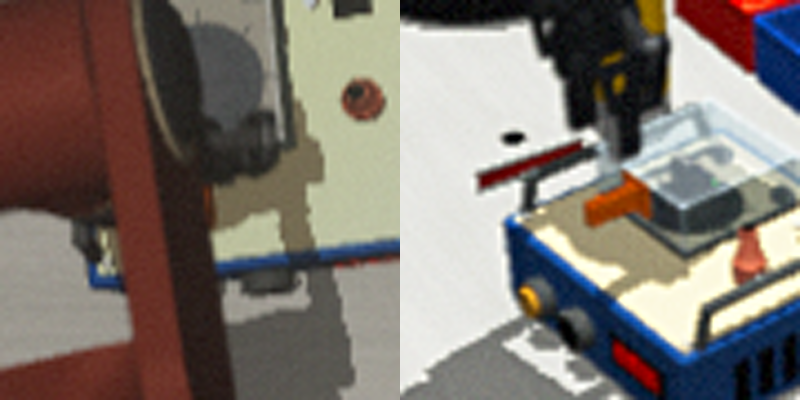

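The side crop shows the open fingers hovering just over the orange tab at (615,200), with nothing in the way. The arm was still settling when I read it, so I'll descend in two steps.

Request:
{"name": "arm_command", "arguments": {"plan": [[[0,0,2,0,0,0],[0,0,2,0,0,0],[0,0,2,0,0,0],[0,0,2,0,0,0]]]}}

```text
t: 1.53
tool_pos: [0.509, 0.2002, 0.3145]
tool_rot: [-0.184, 3.135, 0.0]
contact_force: [0.1, -0.5, 1.3]
opening: 0.0425
grip_force: 0.0
```

```bash
python3 - <<'E'
from h import *
o,M,p,g=state();print(o['t'],g,o['opening'])
go(box(-.057,.03,.105),down(th+np.pi/2))
E
```

```text
1.5333 [0.50919439 0.20029591 0.15975566] 0.04249768775205238
shift [ 0.09 -0.08  5.48] rot [0.    0.001 0.001]
```

Request:
{"name": "arm_command", "arguments": {"plan": [[[0.1,-0.1,3,0,0,0],[0.1,-0.1,5.3,0,0,0],[0.1,-0.1,5.3,0,0,0],[0.1,-0.1,5.3,0,0,0]]]}}

```text
t: 1.87
tool_pos: [0.5078, 0.1989, 0.2603]
tool_rot: [0.183, -3.135, 0.0]
contact_force: [0.5, 0.6, 0.1]
opening: 0.0426
grip_force: 0.0
```

Request:
{"name": "arm_command", "arguments": {"plan": [[[0,0,0,0,0,0],[0,0,0,0,0,0],[0,0,0,0,0,0],[0,0,0,0,0,0],[0,0,0,0,0,0],[0,0,0,0,0,0]]], "gripper": 1, "force": 20}}

```text
t: 2.37
tool_pos: [0.5088, 0.1996, 0.2625]
tool_rot: [-0.183, 3.132, 0.005]
contact_force: [-1.0, 5.7, 3.8]
opening: 0.0094
grip_force: 23.9
```

```bash
python3 - <<'E'
from h import *
o,M,p,g=state();print(o['t'],g,o['opening'],o['grip_force'],o['contact_force'])
H=box(.07,.03,.079)
for k in np.arange(.15,1.81,.15):
    a=np.arctan2(26,127)+k; r_=np.hypot(.127,.026)
    q=box(.07-r_*np.cos(a),.03,.079+r_*np.sin(a)); print(round(k,2),(M.T@(q-g)*100).round(1))
E
```

```text
2.3667 [0.50933005 0.20016832 0.10781653] 0.00941013557016169 23.921930193901062 [-0.98045669  5.72952492  3.79293469]
0.15 [-0.4 -0.1 -1.6]
0.3 [-1.2 -0.1 -3.4]
0.45 [-2.3 -0.1 -5. ]
0.6 [-3.6 -0.  -6.4]
0.75 [-5.1 -0.  -7.7]
0.9 [-6.8 -0.  -8.7]
1.05 [-8.6 -0.  -9.4]
1.2 [-10.4  -0.   -9.9]
1.35 [-12.4  -0.  -10. ]
1.5 [-14.3  -0.   -9.9]
1.65 [-16.2  -0.   -9.5]
1.8 [-18.   -0.   -8.8]
```

Request:
{"name": "arm_command", "arguments": {"plan": [[[-0.4,0,-1.6,0,0,0],[-1.2,0,-3.4,0,0,0],[-2.3,0,-5,0,0,0],[-3.6,0,-6.4,0,0,0],[-5.1,0,-7.7,0,0,0],[-6.8,0,-8.7,0,0,0],[-8.6,0,-9.4,0,0,0],[-10.4,0,-9.9,0,0,0],[-12.4,0,-10,0,0,0],[-14.3,0,-9.9,0,0,0],[-16.2,0,-9.5,0,0,0],[-17.4,0,-9.1,0,0,0]]]}}

```text
t: 3.37
tool_pos: [0.682, 0.2205, 0.3534]
tool_rot: [-0.184, 3.134, 0.007]
contact_force: [-2.4, 6.3, 2.9]
opening: 0.0095
grip_force: 29.0
```

Request:
{"name": "arm_command", "arguments": {"plan": [[[0,0,0,0,0,0],[0,0,0,0,0,0],[0,0,0,0,0,0],[0,0,0,0,0,0]]]}}

```text
t: 3.7
tool_pos: [0.6814, 0.2205, 0.3534]
tool_rot: [-0.184, 3.131, 0.007]
contact_force: [1.2, 6.4, 1.3]
opening: 0.0098
grip_force: 28.8
```

```bash
python3 - <<'E'
from h import *
o,M,p,g=state();print(o['t'],g,rb.T@(g[:2]-tb),o['opening'],o['grip_force'],o['contact_force'])
im,d=get_image('side');cv2.imwrite('pics/s2.png',cv2.resize(im[80:260,130:370],(800,600),interpolation=cv2.INTER_CUBIC))
E
```

```text
3.7 [0.6821253  0.22122481 0.19866054] [0.1181911  0.03148875] 0.009788552211444397 28.80282551050186 [1.18128857 6.44940456 1.29774823]
```

View pics/s2.png

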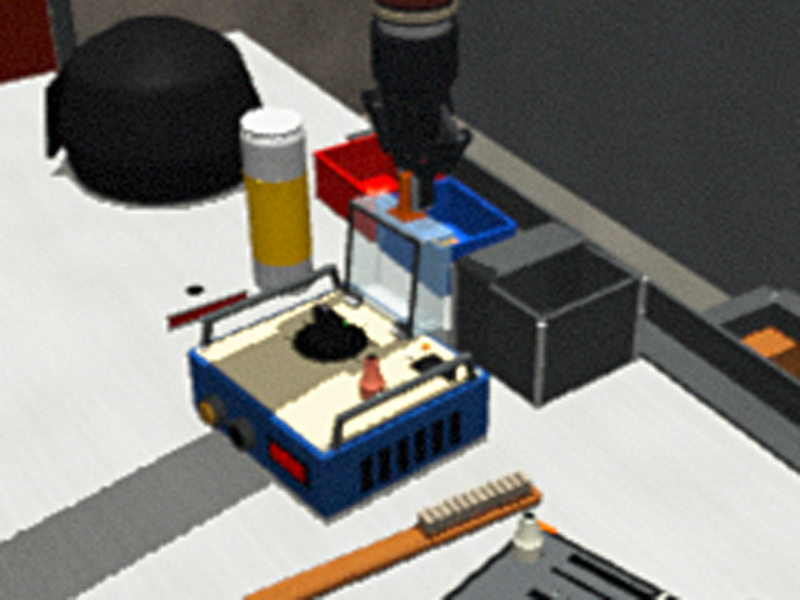

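The side view shows the cover up and leaning back at (400,260) with the tab still gripped. Knob, pink cup at (372,375) and surroundings are undisturbed. Next I release the tab and lift away.

Request:
{"name": "arm_command", "arguments": {"plan": [[[0,0,0,0,0,0],[0,0,0,0,0,0],[0,0,0,0,0,0],[0,0,0,0,0,0],[0,0,-3,0,0,0],[0,0,-6,0,0,0],[0,0,-6,0,0,0],[0,0,-6,0,0,0]]], "gripper": 0}}

```text
t: 4.42
tool_pos: [0.6813, 0.2186, 0.4147]
tool_rot: [-0.182, 3.13, 0.001]
contact_force: [0.4, 0.2, 0.6]
opening: 0.0425
grip_force: 0.0
```

```bash
python3 - <<'E'
from h import *
o,M,p,g=state();print(o['t'],g,o['opening'],o['q'].round(3) if hasattr(o['q'],'round') else o['q'],o['contact_force'])
for a in(0,np.pi): go(box(.015,.03,.19),down(a+np.radians(.2)))
im,d=get_image('side');np.save('s3.npy',im);cv2.imwrite('pics/s3.png',cv2.resize(im[100:220,170:330],(800,600),interpolation=cv2.INTER_CUBIC))
E
```

```text
4.4167 [0.68225005 0.21875361 0.25999023] 0.04254840820128051 [ 0.207  0.255  1.372 -0.     1.509 -1.48 ] [0.40276686 0.24389748 0.60798351]
shift [10.25  0.09  6.94] rot [0.005 0.004 1.683]
shift [10.25  0.09  6.94] rot [-0.004  0.005 -1.458]
```

View pics/s3.png

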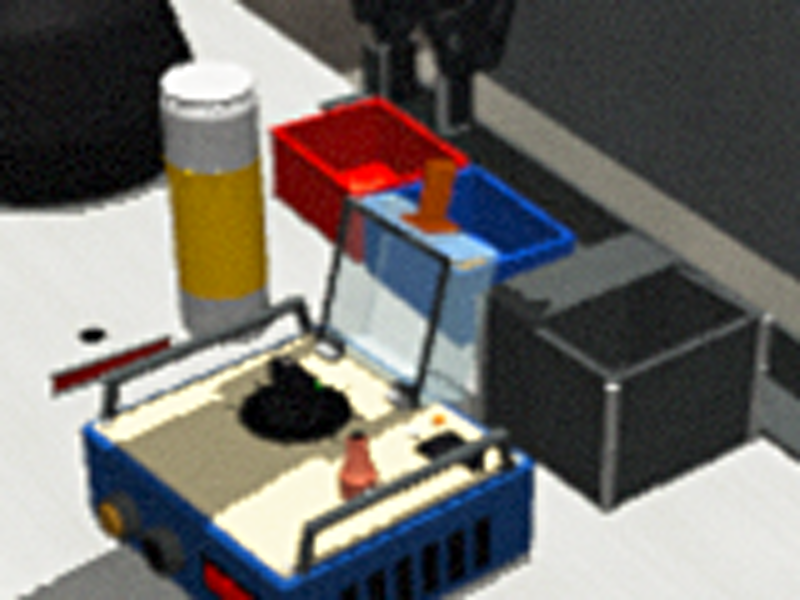

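The cover leans back on its own; the tab at (437,195) is free. Next, the knob.

Request:
{"name": "arm_command", "arguments": {"plan": [[[10.2,0.1,0,0,0,1.683],[10.2,0.1,0,0,0,1.683],[10.2,0.1,0,0,0,1.683],[10.2,0.1,0,0,0,1.683],[10.2,0.1,0,0,0,1.683],[10.2,0.1,0,0,0,1.683],[10.2,0.1,0,0,0,1.683],[10.2,0.1,0,0,0,1.683],[10.2,0.1,0,0,0,1.683],[10.2,0.1,0,0,0,1.683],[10.2,0.1,2,0,0,1.683],[10.2,0.1,4,0,0,1.683]]]}}

```text
t: 5.47
tool_pos: [0.5794, 0.2078, 0.3703]
tool_rot: [2.012, 2.412, 0.001]
contact_force: [-0.4, 0.3, -0.2]
opening: 0.0428
grip_force: 0.0
```

Request:
{"name": "arm_command", "arguments": {"plan": [[[0,0,0,0,0,0.15],[0,0,0,0,0,0.17],[0,0,0,0,0,0.17],[0,0,0,0,0,0.17],[0,0,0,0,0,0.17]]]}}

```text
t: 5.88
tool_pos: [0.5793, 0.2078, 0.3703]
tool_rot: [-2.201, -2.241, 0.001]
contact_force: [-0.3, 0.3, 0.3]
opening: 0.0424
grip_force: 0.0
```

```bash
python3 - <<'E'
from h import *
o,M,p,g=state();print(o['t'],g)
go(box(.015,.03,.107),down(np.radians(.2)))
E
```

```text
5.8833 [0.57913037 0.20779109 0.21561634]
shift [-1.000e-02  6.000e-02  1.086e+01] rot [-0.001  0.     0.015]
```

Request:
{"name": "arm_command", "arguments": {"plan": [[[0,0,4,0,0,0.015],[0,0,7,0,0,0.015],[0,0,9.5,0,0,0.015],[0,0,10.8,0,0,0.015],[0,0,10.8,0,0,0.015],[0,0,10.8,0,0,0.015]]]}}

```text
t: 6.38
tool_pos: [0.5795, 0.2079, 0.2631]
tool_rot: [-2.219, -2.224, 0.001]
contact_force: [1.1, 0.5, 0.2]
opening: 0.0426
grip_force: 0.0
```

Request:
{"name": "arm_command", "arguments": {"plan": [[[0,0,0,0,0,0],[0,0,0,0,0,0],[0,0,0,0,0,0],[0,0,0,0,0,0],[0,0,0,0,0,0],[0,0,0,0,0,0]]], "gripper": 1, "force": 25}}

```text
t: 6.88
tool_pos: [0.5792, 0.2086, 0.2656]
tool_rot: [-2.218, -2.223, -0.0]
contact_force: [-7.1, 0.4, 6.5]
opening: 0.0117
grip_force: 28.4
```

```bash
python3 - <<'E'
from h import *
o,M,p,g=state();print(o['t'],g,o['opening'],o['grip_force'],o['contact_force'],o['wrist_torque'])
print('bar world deg',np.degrees(np.arctan2(M[1,0],M[0,0]))%180)
E
```

```text
6.8833 [0.57902884 0.20875792 0.11091402] 0.011663593659750747 28.362339735031128 [-7.05648402  0.420075    6.52722163] [ 0.09736167  1.17602391 -0.01314048]
bar world deg 90.13627723250558
```

Request:
{"name": "arm_command", "arguments": {"plan": [[[0,0,0,0,0,0.1],[0,0,0,0,0,0.2],[0,0,0,0,0,0.3],[0,0,0,0,0,0.4],[0,0,0,0,0,0.5],[0,0,0,0,0,0.6],[0,0,0,0,0,0.7],[0,0,0,0,0,0.8],[0,0,0,0,0,0.88],[0,0,0,0,0,0.912],[0,0,0,0,0,0.912],[0,0,0,0,0,0.912]]]}}

```text
t: 7.88
tool_pos: [0.5792, 0.2085, 0.2656]
tool_rot: [-2.97, -1.019, 0.001]
contact_force: [-6.9, 2.2, 6.8]
opening: 0.0111
grip_force: 28.4
```

Request:
{"name": "arm_command", "arguments": {"plan": [[[0,0,0,0,0,0],[0,0,0,0,0,0],[0,0,0,0,0,0],[0,0,0,0,0,0]]], "gripper": 0}}

```text
t: 8.22
tool_pos: [0.5797, 0.2079, 0.2636]
tool_rot: [2.971, 1.019, 0.002]
contact_force: [0.0, -0.4, 0.4]
opening: 0.043
grip_force: 0.0
```

```bash
python3 - <<'E'
from h import *
o,M,p,g=state();print(o['t'],g,o['opening'],'bar',np.degrees(np.arctan2(M[1,0],M[0,0]))%180,o['contact_force'])
E
```

```text
8.2167 [0.57990569 0.20789909 0.10889445] 0.04300754852334183 bar 37.854498112574746 [ 0.04948699 -0.39779927  0.44462733]
```

Request:
{"name": "arm_command", "arguments": {"plan": [[[0,0,-4,0,0,0],[0,0,-8,0,0,0],[0,0,-12,0,0,0],[0,0,-12,0,0,0],[0,0,-12,0,0,0]]]}}

```text
t: 8.63
tool_pos: [0.5803, 0.208, 0.3877]
tool_rot: [2.971, 1.019, 0.013]
contact_force: [0.8, -0.1, -1.3]
opening: 0.0427
grip_force: 0.0
```

```bash
python3 - <<'E'
from h import *
o,M,p,g=state();print(o['t'],g,o['opening'],np.round(o['q'],2))
for a in(th2+np.pi/2,th2-np.pi/2): go(np.r_[.557,-.2185,.17],down(a))
E
```

```text
8.6333 [0.58158279 0.20831313 0.23297327] 0.04273976581429195 [ 0.22  0.04  1.65 -0.    1.44  1.13]
shift [-28.06  32.22   6.2 ] rot [ 0.011  0.003 -2.76 ]
shift [-28.06  32.22   6.2 ] rot [ 0.002 -0.008  0.381]
```

Request:
{"name": "arm_command", "arguments": {"plan": [[[-28,32.2,0,0,0,0.381],[-28,32.2,0,0,0,0.381],[-28,32.2,0,0,0,0.381],[-28,32.2,0,0,0,0.381],[-28,32.2,0,0,0,0.381],[-28,32.2,0,0,0,0.381],[-28,32.2,0,0,0,0.381],[-28,32.2,0,0,0,0.381],[-28,32.2,0,0,0,0.381],[-28,32.2,0,0,0,0.381],[-28,32.2,2,0,0,0.381],[-28,32.2,5,0,0,0.381]]]}}

```text
t: 9.63
tool_pos: [0.5561, -0.2221, 0.3345]
tool_rot: [3.108, 0.43, 0.006]
contact_force: [0.3, -0.1, 0.0]
opening: 0.0423
grip_force: 0.0
```

Request:
{"name": "arm_command", "arguments": {"plan": [[[0,0,0,0,0,0],[0,0,0,0,0,0],[0,0,0,0,0,0],[0,0,0,0,0,0]]]}}

```text
t: 9.97
tool_pos: [0.5565, -0.2177, 0.3346]
tool_rot: [3.109, 0.44, 0.003]
contact_force: [0.1, 1.0, 0.2]
opening: 0.043
grip_force: 0.0
```

```bash
python3 - <<'E'
from h import *
o,M,p,g=state();print(o['t'],g,o['opening'])
go(np.r_[.557,-.2185,.0725],down(th2-np.pi/2))
im,d=get_image('top')
cv2.imwrite('pics/d.png',cv2.resize(im[190:290,148:248],(600,600),interpolation=cv2.INTER_CUBIC))
E
```

```text
9.9667 [ 0.5568137  -0.21784298  0.17988612] 0.04300931068766023
shift [1.000e-02 8.000e-02 1.074e+01] rot [ 0.002 -0.002  0.002]
```

View pics/d.png

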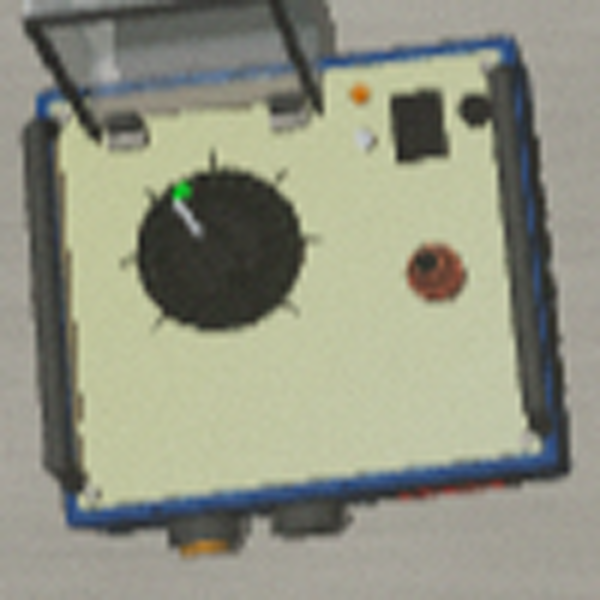

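The pointer line runs from (201,236) to (176,203) and the lamp is at (182,190), so the aim is close. The ring spans 137–303 by 168–330. I'll work out the residual angle.

```bash
python3 - <<'E'
from h import *
T=lambda u,v,z:rb.T@(onz('top',*ca(u,v),z)[:2]-tb)
im=cv2.imread('pics/d.png').astype(int)
B,G,Rr=im[...,0],im[...,1],im[...,2]
m=np.zeros(im.shape[:2],bool);m[150:350,120:320]=1
ys,xs=np.where(m&(G>Rr+60)&(G>B+60));lamp=T(xs.mean(),ys.mean(),.075)
dk=(m&(im.max(2)<80)).astype(np.uint8);dk=cv2.morphologyEx(dk,cv2.MORPH_OPEN,np.ones((15,15)))
(c,s,a)=cv2.fitEllipse(max(cv2.findContours(dk,0,2)[0],key=cv2.contourArea));cen=T(*c,.075)
m2=np.zeros_like(m);m2[200:240,160:215]=1
ys2,xs2=np.where(m2&(im.min(2)>110)&(abs(G-Rr)<40))
P=np.array([T(x,y,.109) for x,y in zip(xs2,ys2)]);vx,vy,x0,y0=cv2.fitLine(P.astype(np.float32),2,0,.01,.01).ravel()
if vy<0:vx,vy=-vx,-vy
print('lamp',lamp,(xs.mean(),ys.mean()),'ring',c,s,cen,'ptr deg',np.degrees(np.arctan2(vy,vx)),(x0,y0),len(P))
for cc in(cen,np.array([.015,.03])):
    print('lamp deg',np.degrees(np.arctan2(*(lamp-cc)[::-1])),'ptr mid deg',np.degrees(np.arctan2(y0-cc[1],x0-cc[0])))
E
```

```text
lamp [0.04326409 0.04676843] (np.float64(181.30711610486892), np.float64(190.6629213483146)) ring (223.42881774902344, 254.6510772705078) (143.1858367919922, 168.23988342285156) [0.01334943 0.03093096] ptr deg 30.488483 (np.float32(0.024837984), np.float32(0.03803841)) 342
lamp deg 27.89772031166383 ptr mid deg 31.743223612897186
lamp deg 30.679674965004 ptr mid deg 39.25153792541861
```

Request:
{"name": "arm_command", "arguments": {"plan": [[[0,0.1,4,0,0,0],[0,0.1,7,0,0,0],[0,0.1,9.5,0,0,0],[0,0.1,10.6,0,0,0],[0,0.1,10.6,0,0,0],[0,0.1,10.6,0,0,0]]]}}

```text
t: 10.52
tool_pos: [0.5568, -0.219, 0.2282]
tool_rot: [3.11, 0.439, 0.002]
contact_force: [0.0, -0.2, -0.0]
opening: 0.0424
grip_force: 0.0
```

Request:
{"name": "arm_command", "arguments": {"plan": [[[0,0,0,0,0,0],[0,0,0,0,0,0],[0,0,0,0,0,0],[0,0,0,0,0,0],[0,0,0,0,0,0],[0,0,0,0,0,0]]], "gripper": 1, "force": 20}}

```text
t: 11.02
tool_pos: [0.5573, -0.2196, 0.2298]
tool_rot: [3.108, 0.438, 0.006]
contact_force: [-0.6, 0.2, 6.5]
opening: 0.0156
grip_force: 23.4
```

```bash
python3 - <<'E'
from h import *
o,M,p,g=state();print(o['t'],g,rr.T@(g[:2]-tr),o['opening'],o['grip_force'],o['contact_force'])
go(rem(0.0004,.005,g[2]),down(th2-np.pi/2))
E
```

```text
11.0167 [ 0.55791557 -0.21991037  0.07513147] [ 0.00105638 -0.0134217 ] 0.015617215978483713 23.437229990959167 [-0.60078325  0.15067883  6.50403672]
shift [-0.01 -1.8  -0.01] rot [ 0.003 -0.003  0.001]
```

Request:
{"name": "arm_command", "arguments": {"plan": [[[0,-0.5,0,0,0,0],[0,-1,0,0,0,0],[0,-1.4,0,0,0,0],[0,-1.7,0,0,0,0],[0,-1.7,0,0,0,0],[0,-1.7,0,0,0,0],[0,-1.7,0,0,0,0]]]}}

```text
t: 11.6
tool_pos: [0.5525, -0.203, 0.2298]
tool_rot: [3.109, 0.438, 0.005]
contact_force: [-1.3, 0.5, 8.6]
opening: 0.0152
grip_force: 23.7
```

Request:
{"name": "arm_command", "arguments": {"plan": [[[0,0,0,0,0,0],[0,0,0,0,0,0],[0,0,0,0,0,0],[0,0,0,0,0,0],[0,0,-3,0,0,0],[0,0,-7,0,0,0],[0,0,-11,0,0,0],[0,0,-15,0,0,0],[0,0,-15,0,0,0],[0,0,-15,0,0,0]]], "gripper": 0}}

```text
t: 12.43
tool_pos: [0.5522, -0.2031, 0.381]
tool_rot: [3.107, 0.437, 0.009]
contact_force: [-0.3, -0.2, -0.2]
opening: 0.0428
grip_force: 0.0
```

```bash
python3 - <<'E'
from h import *
o,M,p,g=state();print(o['t'],g,np.round(o['q'],2))
# above the open tab (release pose in box coords)
for a in(th+np.pi/2,th-np.pi/2): go(box(.120,.031,.27),down(a))
E
```

```text
12.4333 [ 0.55320984 -0.20359636  0.22627715] [-0.48 -0.02  1.73 -0.    1.43  0.81]
shift [ 24.39 -37.1   -4.43] rot [ 0.008  0.007 -2.978]
shift [ 24.39 -37.1   -4.43] rot [ 0.004 -0.005  0.163]
```

Request:
{"name": "arm_command", "arguments": {"plan": [[[4,-6,-4.4,0,0,0.163],[24.4,-37.1,-4.4,0,0,0.163],[24.4,-37.1,-4.4,0,0,0.163],[24.4,-37.1,-4.4,0,0,0.163],[24.4,-37.1,-4.4,0,0,0.163],[24.4,-37.1,-4.4,0,0,0.163],[24.4,-37.1,-4.4,0,0,0.163],[24.4,-37.1,-4.4,0,0,0.163],[24.4,-37.1,-4.4,0,0,0.163],[24.4,-37.1,-4.4,0,0,0.163],[24.4,-37.1,-4.4,0,0,0.163],[24.4,-37.1,-4.4,0,0,0.163]]]}}

```text
t: 13.43
tool_pos: [0.6837, 0.2268, 0.4176]
tool_rot: [-3.134, -0.192, 0.006]
contact_force: [-0.5, -0.5, -0.5]
opening: 0.0428
grip_force: 0.0
```

Request:
{"name": "arm_command", "arguments": {"plan": [[[0,0,0,0,0,0],[0,0,0,0,0,0],[0,0,0,0,0,0]]]}}

```text
t: 13.68
tool_pos: [0.6835, 0.2201, 0.4194]
tool_rot: [3.136, 0.181, -0.004]
contact_force: [-0.1, -0.1, -0.1]
opening: 0.0425
grip_force: 0.0
```

```bash
python3 - <<'E'
from h import *
o,M,p,g=state();print(o['t'],g,o['opening'])
k=1.83;a=np.arctan2(26,127)+k; r_=np.hypot(.127,.026)
q=np.array([.07-r_*np.cos(a),.0305,.079+r_*np.sin(a)]);print(q);go(box(*q),down(th-np.pi/2))
im,d=get_image('top')
cv2.imwrite('pics/e.png',cv2.resize(im[190:300,285:405],(654,600),interpolation=cv2.INTER_CUBIC))
E
```

```text
13.6833 [0.68310371 0.21998889 0.26472339] 0.04254136677000574
[0.12768294 0.0305     0.1950934 ]
shift [ 0.85 -0.03  6.96] rot [ 0.001  0.002 -0.001]
```

View pics/e.png

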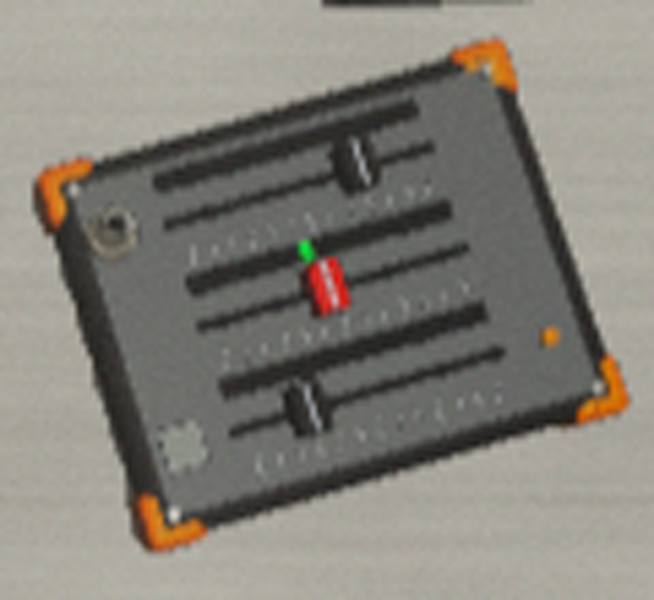

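The red line is now at about (329,285) and the lamp is at (307,250). Both black faders and the white cup are unmoved.

```bash
python3 - <<'E'
from h import *
F=lambda u,v,z:(rr.T@(onz('top',*cb(u,v),z)[:2]-tr)).round(4)
im=cv2.imread('pics/e.png').astype(int);B,G,Rr=im[...,0],im[...,1],im[...,2]
ys,xs=np.where((G>Rr+60)&(G>B+60));print('lamp',F(xs.mean(),ys.mean(),.05))
m=np.zeros(B.shape,bool);m[255:320,300:360]=1
ys,xs=np.where(m&(G>110)&(Rr>150));print('line',xs.mean(),ys.mean(),F(xs.mean(),ys.mean(),.075))
print(F(329,285,.075))
E
```

```text
lamp [0.0214 0.0056]
line 328.9496644295302 283.0738255033557 [0.0013 0.0048]
[0.0004 0.0051]
```

Request:
{"name": "arm_command", "arguments": {"plan": [[[0.8,0,3,0,0,0],[0.8,0,5.5,0,0,0],[0.8,0,6.7,0,0,0],[0.8,0,6.7,0,0,0],[0.8,0,6.7,0,0,0]]]}}

```text
t: 14.15
tool_pos: [0.6914, 0.2213, 0.3534]
tool_rot: [3.136, 0.182, -0.003]
contact_force: [0.9, -0.3, -0.1]
opening: 0.0425
grip_force: 0.0
```

Request:
{"name": "arm_command", "arguments": {"plan": [[[0,0,0,0,0,0],[0,0,0,0,0,0],[0,0,0,0,0,0],[0,0,0,0,0,0],[0,0,0,0,0,0],[0,0,0,0,0,0]]], "gripper": 1, "force": 20}}

```text
t: 14.65
tool_pos: [0.692, 0.2225, 0.3567]
tool_rot: [-3.135, -0.184, -0.006]
contact_force: [0.2, 1.6, 6.3]
opening: 0.0093
grip_force: 23.9
```

```bash
python3 - <<'E'
from h import *
o,M,p,g=state();print(o['t'],g,rb.T@(g[:2]-tb),o['opening'],o['grip_force'],o['contact_force'])
k0=1.83
f=lambda k:np.array([.07-np.hypot(.127,.026)*np.cos(np.arctan2(26,127)+k),.0305,.079+np.hypot(.127,.026)*np.sin(np.arctan2(26,127)+k)])
for k in np.r_[np.arange(1.68,.1,-.15),.08]: print(round(k,2),(M.T@(box(*f(k))-box(*f(k0)))*100).round(1))
E
```

```text
14.65 [0.69254647 0.22266074 0.20198392] [0.12870856 0.03170257] 0.009272031926634764 23.87951374053955 [0.17891003 1.56383642 6.2624509 ]
1.68 [-1.8 -0.  -0.7]
1.53 [-3.7 -0.  -1.2]
1.38 [-5.6 -0.  -1.4]
1.23 [-7.6 -0.  -1.3]
1.08 [-9.5 -0.  -0.9]
0.93 [-11.3  -0.   -0.2]
0.78 [-13.   -0.    0.8]
0.63 [-14.5  -0.    2. ]
0.48 [-15.8  -0.    3.4]
0.33 [-17.  -0.   5.]
0.18 [-17.8  -0.    6.7]
0.08 [-18.3  -0.    7.9]
```

The fader is within 1 mm of its lamp and the tab is gripped. Next I swing the cover shut.

Request:
{"name": "arm_command", "arguments": {"plan": [[[-1.8,0,-0.7,0,0,0],[-3.7,0,-1.2,0,0,0],[-5.6,0,-1.4,0,0,0],[-7.6,0,-1.3,0,0,0],[-9.5,0,-0.9,0,0,0],[-11.3,0,-0.2,0,0,0],[-13,0,0.8,0,0,0],[-14.5,0,2,0,0,0],[-15.8,0,3.4,0,0,0],[-17,0,5,0,0,0],[-17.8,0,6.7,0,0,0],[-18.2,0,7.9,0,0,0]]]}}

```text
t: 15.65
tool_pos: [0.509, 0.2006, 0.2743]
tool_rot: [3.134, 0.184, -0.007]
contact_force: [-7.0, -2.6, 5.2]
opening: 0.0099
grip_force: 34.1
```

Request:
{"name": "arm_command", "arguments": {"plan": [[[0,0,0.4,0,0,0],[0,0,0.6,0,0,0],[0,0,0.6,0,0,0]]]}}

```text
t: 15.9
tool_pos: [0.5083, 0.2005, 0.2671]
tool_rot: [3.134, 0.184, -0.018]
contact_force: [-12.9, -3.5, 6.1]
opening: 0.0095
grip_force: 34.9
```

```bash
python3 - <<'E'
from h import *
o,M,p,g=state();print(o['t'],g,rb.T@(g[:2]-tb),o['opening'],o['grip_force'],o['contact_force'])
E
```

```text
15.9 [0.50658127 0.20004377 0.11243439] [-0.05862508  0.03087361] 0.009536859576834384 34.86572742462158 [-12.85467059  -3.54237647   6.10101343]
```

Release, let the cover sink, and lift clear.

Request:
{"name": "arm_command", "arguments": {"plan": [[[0,0,0,0,0,0],[0,0,0,0,0,0],[0,0,0,0,0,0],[0,0,0,0,0,0],[0,0,0,0,0,0],[0,0,-3,0,0,0],[0,0,-7,0,0,0],[0,0,-11,0,0,0],[0,0,-14,0,0,0],[0,0,-14,0,0,0]]], "gripper": 0}}

```text
t: 16.73
tool_pos: [0.5123, 0.2013, 0.4184]
tool_rot: [-3.134, -0.183, -0.023]
contact_force: [1.1, -0.1, 0.9]
opening: 0.0426
grip_force: 0.0
```

Request:
{"name": "arm_command", "arguments": {"plan": [[[-4,4,0,0,0,0],[-8,8,0,0,0,0],[-10,12,0,0,0,0],[-10,16,0,0,0,0],[-10,20,0,0,0,0],[-10,24,0,0,0,0],[-10,24,0,0,0,0],[-10,24,0,0,0,0],[-10,24,0,0,0,0]]]}}

```text
t: 17.48
tool_pos: [0.4394, -0.0503, 0.4089]
tool_rot: [-3.136, -0.178, 0.0]
contact_force: [0.1, 0.7, 0.0]
opening: 0.0424
grip_force: 0.0
```

```bash
python3 - <<'E'
from h import *
o,M,p,g=state();print(o['t'],g)
im,d=get_image('top')
cv2.imwrite('pics/f.png',cv2.resize(im[180:310,140:410],(800,385),interpolation=cv2.INTER_CUBIC))
E
```

```text
17.4833 [ 0.43940187 -0.05022347  0.25423676]
```

View pics/f.png

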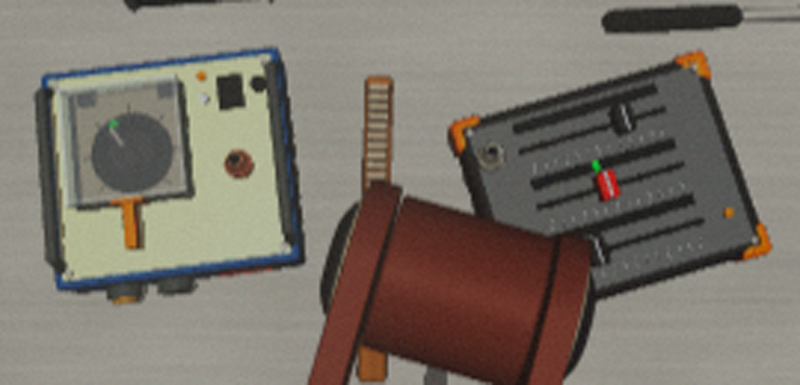

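The picture shows the cover shut, the pointer aimed at the lamp (113,125), the fader level and the cups in place. I'll check the tab's height against the start, then hand in.

Request:
{"name": "arm_command", "arguments": {"plan": [[[0,0,0,0,0,0],[0,0,0,0,0,0],[0,0,0,0,0,0],[0,0,0,0,0,0],[0,0,0,0,0,0],[0,0,0,0,0,0],[0,0,0,0,0,0],[0,0,0,0,0,0],[0,0,0,0,0,0],[0,0,0,0,0,0],[0,0,0,0,0,0],[0,0,0,0,0,0]]]}}

```text
t: 18.53
tool_pos: [0.4395, -0.0492, 0.4091]
tool_rot: [-3.136, -0.183, -0.0]
contact_force: [0.1, 0.9, -0.2]
opening: 0.0426
grip_force: 0.0
```

```bash
python3 - <<'E'
from h import *
im,d=get_image('top');d0=np.load('top0.npz')['d']
x,y=map(lambda t:int(round(t)),ca(218,410))
z=[w('top',x,y,np.median(D[y-2:y+3,x]))[2] for D in(d0,d)];print(z)
if abs(z[0]-z[1])<.004: print(finish_job())
E
```

```text
[np.float64(0.11345740163580964), np.float64(0.11572619942569173)]
the job is handed in; nothing more can be done
None
```

I handed the job in at about 18.6 s; no verdict came back. By camera, the pointer is within about 1° of its lamp, the cover looks shut (tab 2 mm above its starting height, near depth noise), the red fader is within 1 mm of its lamp, and I saw nothing else moved.

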